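# Switch on the microscope lamp unit with its key

## Robot

A 7-joint arm with a two-finger parallel gripper is mounted at the origin on the work surface. World frame = base frame: x ahead of the robot, y to its left, z up, the work surface at z = 0. Lengths are in m, angles in rad, forces in N, time in s.
With the tool pointing down it reaches from about 0.425 to 0.875 m from the base axis. Payload 8.4 kg.
Tool frame: the origin (TCP) lies between the finger pads; the fingertips stand 8 mm ahead of it and the grasp point (between the pads) lies 11 mm behind it; z points along the fingers, y is the line along which they close (so a half turn about z gives the same grasp; the last joint's range is limited). The gripper opens to 85 mm and grips with 20 to 120 N. Pads are 22 mm wide; open, the fingers measure 114 mm over their backs; the gripper's body (76 mm by 85 mm) begins 54 mm behind the grasp point. The pads swing forward as they close: fully open they stand 13 mm farther back than shut.
Start: joints at [-0.099, 0.333, 0.04, 1.465, -0.013, 1.343, -0.059], TCP at [0.65, -0, 0.239] pointing down, gripper open.
Joint ranges: [-2.58, 2.58], [-0.38, 2.09], [-1.3, 1.39], [0.25, 2.4], [-1.5, 4.64], [0.08, 2.09], [-2.65, 2.65]. Speed limits (rad/s): [2.22, 2.22, 2.79, 2.79, 3.14, 3.14, 3.14].

## Interface

Orientations are given as [roll, pitch, yaw] about the fixed x, y, z axes, in that order (R = Rz(yaw) Ry(pitch) Rx(roll)).
In Python, from plant import status, cams, job gives the robot as it stands. The module is installed in compiled form; this text tells all that it offers.
- The arm moves only by the tool servo_tool, never from a script. Its argument "moves" is text: rows parted by semicolons, each of 4 numbers parted by spaces: the shift along the tool's x, y, z in m, then the turn about the tool's z in degrees. A call has exactly 5 rows; each row is the pose to reach, as a shift and turn from the pose commanded when the call began, along the tool's axes at that moment; what a row does not reach only later rows make up. A row lasts 1/12 s, in which the tool goes at most 41.7 mm and 7.16 degrees, less where a joint would pass 70% of its speed; a pose out of reach is approached as far as the arm can. A call with a gripper value outside its range is refused whole. "fingers" is the opening, from 0 (shut) to 1 (fully open), set as the call begins (left out, the last holds). The fingers move at their own pace and stop on an object; the grip force is fixed at half the most. Time passes only in rows, so rows that repeat a pose let the fingers close, or fill a call up. It gives the time, the measured TCP pose, the force, the opening and the grip force at its end, in the units of the state.
- status.get_obs(): the state, without advancing time (a new reading comes with each control period).
- cams.read_camera(name): name is "scene" or "side" or "wrist"; returns the picture (384x512x3 uint8, red, green, blue); there is no depth.
- cams.camera_info(name): a dict with "fx", "fy", "cx", "cy" (pixels), "k1" (the pictures are not rectified: a ray, as slopes to the right and down, at radius r is drawn at 1 + k1 r^2 times it, then the intrinsics apply), "rvec" (rotation vector, rad) and "tvec" (3), from world to camera coordinates, as OpenCV has them; the wrist camera has in their place "tool_from_camera" (4x4, takes a point from camera to tool coordinates, whose origin is the TCP and whose axes are the flange's). Camera axes: x right, y down, z forward; pixel columns grow to the right and rows downward; lengths in m; the calibration is good to about 2 mm. A picture is of the moment at which its call begins: read the wrist's pose just before it. camera_info takes no time and is no camera call.
- job.finish_job(): hands the job in; it is judged then, once.
The state is a dict: "time": time; "joints": joint angles; "qd": joint speeds; "effort": joint torques, N m; "position": TCP position; "eef_rot": TCP orientation; "contact_force": force on the tool from outside, world axes, zero at the start; "moment": the same for the moment, N m; "opening": finger opening in m; "finger_force": force on a finger pad.
Only numpy, scipy, OpenCV 4.12 (cv2) and the standard library are available. Lean on these libraries where they do the work, as an engineer would, in place of code of your own. Each camera call takes 0.05 s, during which the arm holds its last target. There are 200 camera calls.

## Task

Switch on the microscope's lamp unit: take the key with the rectangular bow from the wooden rack, push it fully home into the steel lock barrel on the unit's sloping panel, and only then turn it clockwise to the stop with the key. Leave the key in the lock and let go of it; leave the round-bowed key standing in the rack and do not disturb the specimen jar or the glass dish.

Things in the scene. Friction and masses are not known exactly. Their poses are not given: they have to be found in the camera images.
- flat_key: The key to use, loose, about 60 g, 72 mm long, blade-down in either rack slot. Origin: blade tip; z from tip to bow, x along the width. Flat steel blade 16 (x) x 6 mm (y), z 0 to 24, its first 4 mm reduced to 13 x 3.5; round steel collar 26 mm wide, z 24 to 30; black plastic rectangular bow 36 (x) x 14 mm (y), z 30 to 72. Half a turn about z makes no difference.
- key_bow (a point): Grip point on the flat key, on its axis 54 mm above the blade tip, axes as the key's: grip the bow across its 14 mm thickness (y).
- round_key: Another key, to be left alone in the other slot: same collar and length of blade, but the blade is a round 6 mm pin and the black bow a round disc 40 mm across, 12 mm thick, its top 69 mm from the tip. Origin: tip of the pin; z up along the key.
- rack: Fixed wooden key rack, 70 (x) x 170 (y) x 36 mm high, origin at the centre of its underside. Two slots in its top at y = -45 and +45 mm, 30 mm deep, 9 (x) x 19 mm (y). The keys' collars rest on its top, tips 12 mm above the table, the widths of blade and bow along the rack's y. Keys have 1.5 mm play each way and lift straight out.
- lamp_unit: Fixed white lamp control unit, x from -80 to +103 mm, 184 mm wide (y), 114 mm high at its back. Origin under its centre; x points away from the robot at yaw 0. Its panel slopes 30 degrees from level, facing up and to -x; in its upper half stands the steel lock barrel, 40 mm diameter, 26 mm proud, in a dark fixed ring 58 mm across and 11 mm high.
- slot_mouth (a point): Centre of the key slot in the barrel's outer face, at (10, 0, 112) mm in the lamp unit's frame. Turns with the barrel: z outward along its axis, 30 degrees from vertical; x along the slot. Slot 18 (x) x 8 mm (y), 1.5 mm chamfer, 26 mm deep: the blade enters along -z, either way round, 1 mm to spare each side, until the collar meets the face (tip 24 mm deep).
- barrel (a joint): Turn of the lock barrel, rad, growing clockwise as seen looking onto the panel. Off stop at 0 (slot pointing up the slope), on stop at 1.3 (about 75 degrees); starts between 0 and 0.3. Stays where it is left; takes about 0.05 N m. The key has play in the slot, so the key must turn up to 0.2 rad more than the barrel.
- jar: Closed specimen jar, 48 mm diameter, 65 mm high, loose; origin at the centre of its underside. Leave alone.
- dish: Shallow glass dish, 90 mm diameter, 15 mm high, loose; origin at the centre of its underside. Leave alone.
There are look-alikes about, which are no part of the job. What is shaped like the flat_key but red is not meant.

How it is judged:
By the outcome, as a careful person would: the job done as asked, in the order asked, and still so for the second after the job is handed in, with the robot touching nothing.
It also fails if it takes over 51 s, if anything falls off the work surface, if the arm or the gripper's body presses on something with over 40 N, if the wrist force passes 120 N, or if a joint passes its speed limit or range.

## Working session

There is one attempt and no reset: what is moved stays moved. The work goes in short steps, Python scripts to look and compute and a tool call to move; the robot and the scene stay as the last step left them, time stands still between calls to the robot, and variables do not carry over. Pictures are saved under pics/ and viewed, at most 10 in all, crops included, and the job is handed in when it is done.

Besides the shell and the picture viewer there is one more tool, called after "Request:" as a command line: name --argument value ..., lists and objects as JSON in quotes. servo_tool: Moves the arm, as the interface text tells. Its arguments: {"type":"object","properties":{"moves":{"type":"string"},"fingers":{"type":"number"}},"required":["moves"]}

```bash
mkdir -p pics; cat > h.py <<'E'
import numpy as np, cv2
from plant import status, cams, job
from scipy.spatial.transform import Rotation as R
E
python3 - <<'E'
from h import *
for n in ["scene","side","wrist"]:
    cv2.imwrite(f"pics/{n}0.png",cams.read_camera(n)[:,:,::-1]); print(n,cams.camera_info(n))
print(status.get_obs())
a=[cv2.imread(f"pics/{n}0.png") for n in ["scene","side"]]
E
```

```text
scene {'fx': 362.5928382882445, 'fy': 362.5928382882445, 'cx': 255.83612893727573, 'cy': 190.12795163051, 'k1': -0.001865775078901494, 'rvec': array([ 2.10506256,  0.70526442, -0.33835444]), 'tvec': array([-0.48943151, -0.16187079,  1.24404402])}
side {'fx': 360.38188916468295, 'fy': 360.38188916468295, 'cx': 256.0975426577503, 'cy': 190.81572466472662, 'k1': 0.017894663238413527, 'rvec': array([ 2.27287639, -0.31873435,  0.16481247]), 'tvec': array([-0.61149518,  0.19160842,  0.75014603])}
wrist {'fx': 282.3015517378233, 'fy': 282.3015517378233, 'cx': 259.7303083833769, 'cy': 192.40743750428413, 'k1': -0.010407512352724262, 'tool_from_camera': array([[-9.90538002e-04, -9.48514253e-01, -3.16732901e-01,
         8.13077288e-02],
       [ 9.99999015e-01, -1.25453886e-03,  6.29587143e-04,
        -3.86170359e-05],
       [-9.94526110e-04, -3.16731965e-01,  9.48514561e-01,
        -1.33993888e-01],
       [ 0.00000000e+00,  0.00000000e+00,  0.00000000e+00,
         1.00000000e+00]])}
{'time': 0.15, 'joints': array([-0.09919072,  0.33375656,  0.03987855,  1.46605199, -0.013372  ,
        1.34331099, -0.05851888]), 'qd': array([ 5.18337232e-04, -2.29787080e-03, -4.27109611e-04, -2.04027714e-03,
       -1.42368203e-03, -1.26129315e-03,  1.91907236e-05]), 'effort': array([ 1.83829346e-03, -6.59043789e+01,  1.36682332e+00, -4.05872834e+01,
        1.70135766e-02,  9.73434420e-03, -6.22943548e-05]), 'position': array([ 6.49657689e-01, -3.88090712e-05,  2.38628416e-01]), 'eef_rot': array([-3.14033607e+00,  1.10930964e-04,  1.57075572e+00]), 'contact_force': array([-0.06487511, -0.19120781, -0.73472418]), 'moment': array([-0.05559462, -0.03173685, -0.01192349]), 'finger_force': 0.0, 'opening': 0.08521390280842937}
```

View pics/scene0.png

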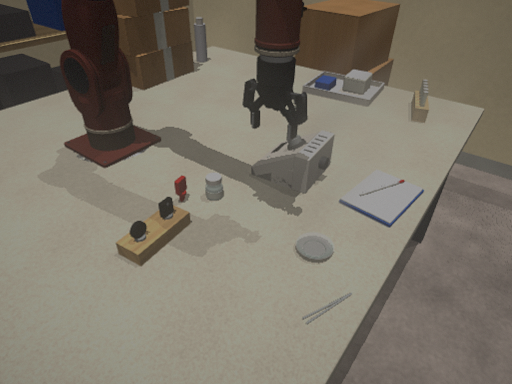

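View pics/side0.png

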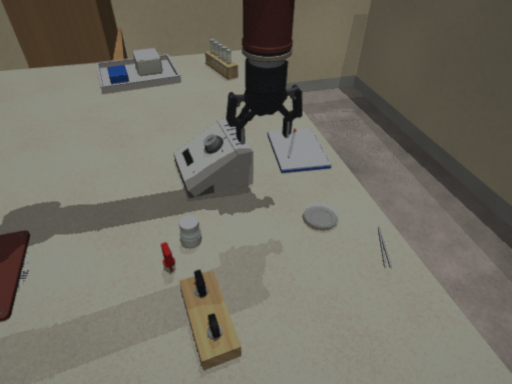

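The scene view shows the rack at (155,232) with two black-bowed keys: a round disc at (138,230) and a rectangular one at (166,208). A red look-alike stands at (181,187), the jar is at (214,187), the lamp unit at (295,160) and the dish at (314,247). Next I'll enlarge the crops.

```bash
python3 - <<'E'
import cv2,numpy as np
s=cv2.imread("pics/scene0.png"); d=cv2.imread("pics/side0.png")
a=cv2.resize(s[165:265,105:205],(400,600)[:1]*2,interpolation=3); b=cv2.resize(d[260:370,165:275],(400,400),interpolation=3)
cv2.imwrite("pics/c1.png",np.hstack([a,b]))
E
```

```text
(no output)
```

View pics/c1.png

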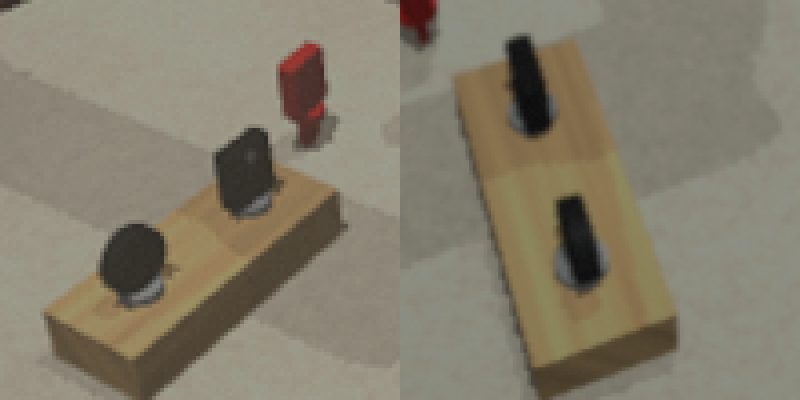

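View pics/wrist0.png

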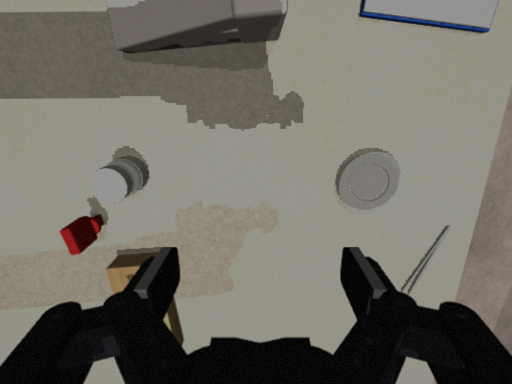

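The crop confirms the choice: the rectangular bow is at scene (166,208), the slot end nearest the red decoy, and the round disc is at (138,230). The wrist view shows the jar at (115,180), the red key at (80,233), the dish at (369,179) and the unit at the top. Next is a close look at the unit.

```bash
python3 - <<'E'
import cv2,numpy as np
s=cv2.imread("pics/scene0.png"); d=cv2.imread("pics/side0.png")
a=cv2.resize(s[115:215,245:345],(400,400),interpolation=3); b=cv2.resize(d[110:210,165:265],(400,400),interpolation=3)
cv2.imwrite("pics/c2.png",np.hstack([a,b]))
E
cat >> h.py <<'E'
from scipy.optimize import least_squares
def proj(n,P,obs=None):
    c=cams.camera_info(n); P=np.atleast_2d(P)
    if n=="wrist":
        T=np.eye(4);T[:3,:3]=R.from_euler('xyz',obs['eef_rot']).as_matrix();T[:3,3]=obs['position']
        M=np.linalg.inv(T@c['tool_from_camera']);q=P@M[:3,:3].T+M[:3,3]
    else: q=R.from_rotvec(c['rvec']).apply(P)+c['tvec']
    s=q[:,:2]/q[:,2:]; s=s*(1+c['k1']*(s**2).sum(1,keepdims=True))
    return s*[c['fx'],c['fy']]+[c['cx'],c['cy']]
def place(p,L):
    return R.from_euler('z',p[2]).apply(np.atleast_2d(L))+[p[0],p[1],0]
def fit(obsl,p0):
    "obsl: list of (cam, local pts, pixels, obs)"
    f=lambda p:np.concatenate([(proj(n,place(p,L),o)-np.array(px)).ravel() for n,L,px,o in obsl])
    r=least_squares(f,p0,loss='soft_l1'); return r.x,f(r.x).reshape(-1,2).round(1)
E
python3 - <<'E'
from h import *
c=lambda x,y,z:[x/1000,y/1000,z/1000]
for yaw in (0,1.57,0.8,2.4,):
  # side order: A far-left,B far-right,C near-right,D near-left
  A,B,C,D=[-35,85],[35,85],[35,-85],[-35,-85]
  z=36
  cs=[c(*k,z) for k in (A,B,C,D)]
  res=[]
  for perm in range(4):
    q=cs[perm:]+cs[:perm]
    x,r=fit([("side",q,[[180.1,280.1],[213.7,271],[241.5,347.5],[201.6,360.4]],None)],[0.6,-.2,yaw])
    res.append((abs(r).sum(),x.round(4),perm))
  print(min(res,key=lambda t:t[0]))
E
```

```text
(np.float64(3.4000000000000004), array([ 0.4787, -0.2244,  0.0809]), 0)
(np.float64(3.4000000000000004), array([ 0.4787, -0.2244,  0.0809]), 0)
(np.float64(3.4000000000000004), array([ 0.4787, -0.2244,  0.0809]), 0)
(np.float64(3.4000000000000004), array([ 0.4787, -0.2244,  0.0809]), 0)
```

View pics/c2.png

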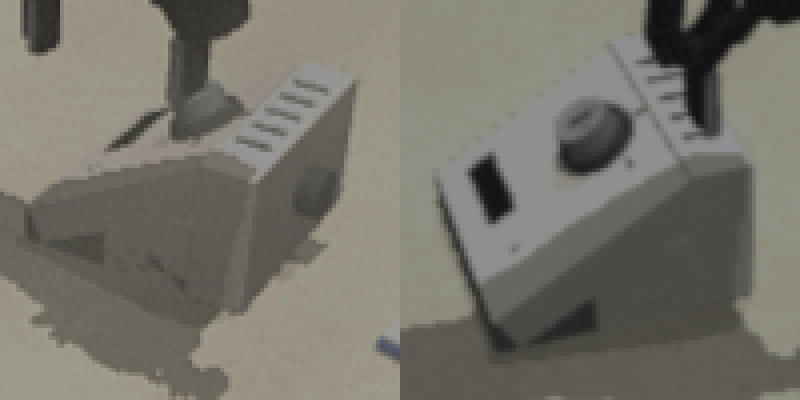

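Crop 2: the slot is at side (210,140), the unit's back top edge at scene (309.5,160)–(334,134.5), and its back bottom corner at about (305,192.5). Now I'll fit the unit pose and refine the rack with the scene corners.

```bash
python3 - <<'E'
from h import *
m=lambda *a:np.array(a)/1000
for yaw in (0,-.6,.6,1.2):
  x,r=fit([("side",m([10,0,112],[103,-92,114]),[[210.3,139.8],[252.5,151.2]],None),
   ("scene",m([103,-92,114],[103,92,114]),[[309.5,160],[334.2,134.5]],None)],[0.65,.2,yaw])
  print(x.round(4),r.tolist(),abs(r).sum())
print(place(x,m([10,0,112])))
x,r=fit([("side",m([-35,85,36],[35,85,36],[35,-85,36],[-35,-85,36]),[[180.1,280.1],[213.7,271],[241.5,347.5],[201.6,360.4]],None),
 ("scene",m([-35,-85,36],[35,-85,36],[35,85,36]),[[116,243.5],[138.75,254.5],[190.25,213.25]],None)],[.48,-.22,.08])
print(x,r.tolist()); print(place(x,m([0,45,66],[0,-45,66])))
print(proj("side",place(x,m([0,45,84]))),proj("scene",place(x,m([0,45,84]))))
E
```

```text
[0.5624 0.2263 0.0869] [[-0.7, -0.1], [1.8, -0.4], [-1.0, 0.4], [0.4, -1.1]] 5.9
[0.5624 0.2263 0.0869] [[-0.7, -0.1], [1.8, -0.4], [-1.0, 0.4], [0.4, -1.1]] 5.9
[0.5624 0.2263 0.0869] [[-0.7, -0.1], [1.8, -0.4], [-1.0, 0.4], [0.4, -1.1]] 5.9
[0.5624 0.2263 0.0869] [[-0.7, -0.1], [1.8, -0.4], [-1.0, 0.4], [0.4, -1.1]] 5.9
[[0.57232073 0.22712015 0.112     ]]
[ 0.47924554 -0.22350357  0.08390007] [[0.1, -0.1], [0.4, -1.2], [0.1, -1.3], [0.3, 0.6], [-0.6, -0.9], [-0.9, 0.5], [-0.5, -0.8]]
[[ 0.47547446 -0.17866186  0.066     ]
 [ 0.48301661 -0.26834528  0.066     ]]
[[200.3216945  276.15957232]] [[165.25804448 200.63542542]]
```

Request:
servo_tool --moves "-0.028 -0.027 0 0; -0.056 -0.054 0 0; -0.084 -0.081 0 0; -0.112 -0.108 0 0; -0.14 -0.135 0 0"

```text
time: 0.57
position: [0.5133, -0.1411, 0.239]
eef_rot: [-3.141, -0.0, 1.571]
contact_force: [0.5, -0.4, 1.0]
opening: 0.0858
finger_force: 0.0
```

Request:
servo_tool --moves "-0.02 -0.02 0.01 -2.4; -0.039 -0.039 0.02 -4.8; -0.039 -0.039 0.02 -4.8; -0.039 -0.039 0.02 -4.8; -0.039 -0.039 0.02 -4.8" --fingers 0.6

```text
time: 0.98
position: [0.4764, -0.1784, 0.2195]
eef_rot: [3.141, -0.0, 1.654]
contact_force: [-0.0, 0.1, 0.0]
opening: 0.0512
finger_force: 0.0
```

```bash
python3 - <<'E'
from h import *
import pickle
def ground(n,px,z):
    return least_squares(lambda p:(proj(n,[p[0],p[1],z])-px).ravel(),[.5,0]).x.round(3)
print("red",ground("scene",[182,200],0),"jar",ground("scene",[215,196],0),"jarside",ground("side",[191,242],0),"redside",ground("side",[170,268],0))
o=status.get_obs(); im=cams.read_camera("wrist"); pickle.dump(o,open("o1.pkl","wb"))
print(o['position'],o['eef_rot'],o['joints'].round(3),o['time'])
cv2.imwrite("pics/w1.png",im[:,:,::-1])
x=[0.47924554,-0.22350357,0.08390007]
m=lambda *a:np.array(a)/1000
print(proj("wrist",place(x,m([7,63,84],[-7,63,84],[7,27,84],[-7,27,84],[35,85,36],[-35,85,36])),o).round(1))
E
```

```text
red [ 0.419 -0.082] jar [ 0.478 -0.013] jarside [ 0.474 -0.017] redside [ 0.419 -0.078]
[ 0.47641847 -0.17841586  0.21947263] [ 3.14125801e+00 -3.02906976e-04  1.65440750e+00] [ 0.126  0.055  0.151  1.838 -0.009  1.249  0.363] 0.9833
[[265.7 166.7]
 [251.4 166.7]
 [265.5 201.3]
 [251.7 201.3]
 [290.  137.4]
 [227.2 137.5]]
```

View pics/w1.png

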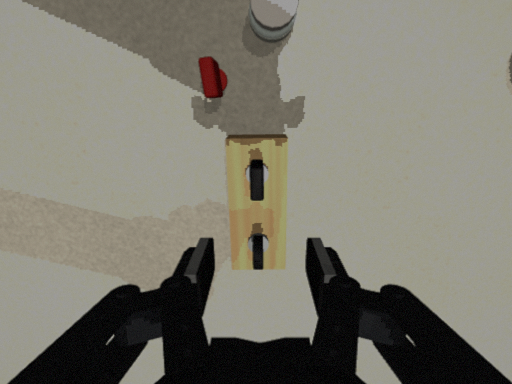

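The key's bow is at wrist (257,181), upright in the rack as predicted, with the round key at (258,251). I'll descend and grip.

Request:
servo_tool --moves "0 -0.001 0.04 0; 0 -0.002 0.08 0; 0 -0.002 0.12 0; 0 -0.002 0.145 0; 0 -0.002 0.16 0"

```text
time: 1.45
position: [0.4731, -0.1774, 0.056]
eef_rot: [-3.138, -0.002, 1.656]
contact_force: [0.3, -0.5, 0.5]
opening: 0.0513
finger_force: 0.0
```

Request:
servo_tool --moves "0 0 0 0; 0 0 0 0; 0 0 0 0; 0 0 0 0; 0 0 0 0" --fingers 0

```text
time: 1.87
position: [0.475, -0.1792, 0.0606]
eef_rot: [3.139, 0.001, 1.655]
contact_force: [-0.5, 0.0, 2.8]
opening: 0.0132
finger_force: 59.3
```

Gripped. I'll lift the blade until only about 8 mm is left in the slot, then lever the key sideways against the slot end. That pivots it about 30° in the pads, because the tool itself can't tilt.

Request:
servo_tool --moves "0 0 -0.004 0; 0 0 -0.008 0; 0 0 -0.012 0; 0 0 -0.016 0; 0 0 -0.016 0"

```text
time: 2.28
position: [0.4746, -0.1794, 0.0765]
eef_rot: [3.14, 0.001, 1.654]
contact_force: [0.1, -0.3, -0.1]
opening: 0.0129
finger_force: 58.9
```

Request:
servo_tool --moves "0.003 0 0 0; 0.006 0 0 0; 0.009 0 0 0; 0.012 0 0 0; 0.012 0 0 0"

```text
time: 2.7
position: [0.4732, -0.1694, 0.0759]
eef_rot: [3.14, 0.003, 1.653]
contact_force: [-1.0, -8.3, 3.3]
opening: 0.0132
finger_force: 59.5
```

Request:
servo_tool --moves "0.004 0 0 0; 0.008 0 0 0; 0.012 0 0 0; 0.016 0 0 0; 0.02 0 0 0"

```text
time: 3.12
position: [0.4713, -0.1498, 0.0754]
eef_rot: [3.141, 0.003, 1.653]
contact_force: [1.3, -10.9, -2.4]
opening: 0.0132
finger_force: 58.6
```

```bash
python3 - <<'E'
from h import *
o=status.get_obs(); print(o['position'],o['contact_force'],o['eef_rot'])
s=cams.read_camera("scene"); d=cams.read_camera("side")
a=cv2.resize(s[165:265,125:225],(400,400),interpolation=3); b=cv2.resize(d[200:310,145:255],(400,400),interpolation=3)
cv2.imwrite("pics/c3.png",np.hstack([a,b])[:,:,::-1])
E
```

```text
[ 0.47131365 -0.14981175  0.07535979] [  1.30261878 -10.86384513  -2.37791183] [3.14097201 0.00341614 1.65271286]
```

View pics/c3.png

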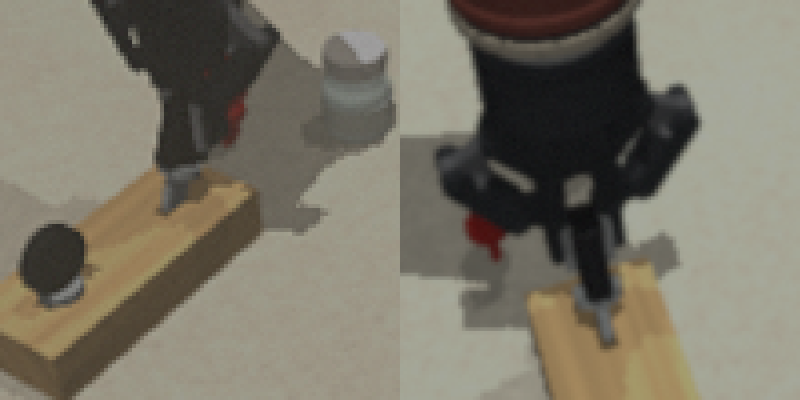

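The key is now leaning about 30° in the pads; its tip shows at side-crop (608,340). I'll lift it and carry it towards the unit while turning the tool.

Request:
servo_tool --moves "0.002 0 -0.02 0; 0.002 0 -0.06 0; 0.002 0 -0.1 0; 0.002 0 -0.13 0; 0.002 0 -0.145 0"

```text
time: 3.63
position: [0.4724, -0.1453, 0.2244]
eef_rot: [3.137, 0.001, 1.655]
contact_force: [1.4, -0.2, -0.2]
opening: 0.0126
finger_force: 58.8
```

Request:
servo_tool --moves "0.03 0.006 0 -6; 0.066 0.014 0 -12; 0.104 0.022 0 -18; 0.142 0.03 0 -24; 0.18 0.04 0 -30"

```text
time: 4.05
position: [0.4953, 0.0394, 0.2202]
eef_rot: [-3.141, -0.0, 2.183]
contact_force: [1.2, 0.2, -0.4]
opening: 0.0133
finger_force: 58.8
```

Request:
servo_tool --moves "0.027 0.026 0 -6; 0.054 0.052 0 -12; 0.081 0.078 0 -18; 0.108 0.104 0 -24; 0.135 0.129 0 -30"

```text
time: 4.47
position: [0.5245, 0.224, 0.22]
eef_rot: [-3.141, -0.0, 2.707]
contact_force: [0.4, -0.3, -0.1]
opening: 0.0131
finger_force: 58.8
```

Request:
servo_tool --moves "0 0 0 -6; 0 0 0 -12; 0 0 0 -18; 0 0 0 -24; 0 0 0 -30.3"

```text
time: 4.88
position: [0.5244, 0.2222, 0.2197]
eef_rot: [-3.141, -0.001, -3.047]
contact_force: [0.5, -0.1, -0.9]
opening: 0.0132
finger_force: 58.8
```

Request:
servo_tool --moves "0 0 0.01 0; 0 0 0.02 0; 0 0 0.02 0; 0 0 0.02 0; 0 0 0.02 0"

```text
time: 5.3
position: [0.5246, 0.2219, 0.2]
eef_rot: [-3.141, -0.001, -3.054]
contact_force: [-0.8, -0.5, -0.7]
opening: 0.0131
finger_force: 58.9
```

```bash
python3 - <<'E'
from h import *
import pickle
o=status.get_obs(); w=cams.read_camera("wrist"); d=cams.read_camera("side"); s=cams.read_camera("scene")
pickle.dump((o,w,d,s),open("o2.pkl","wb"))
print(o['position'],o['contact_force'],o['eef_rot'],o['joints'].round(2))
f=lambda i,x,y,w,h,W,H: cv2.resize(i[y:y+h,x:x+w],(W,H),interpolation=3)
cv2.imwrite("pics/c4.png",np.hstack([f(w,160,60,200,300,400,600),np.vstack([f(d,160,80,120,90,400,300),f(s,230,70,120,90,400,300)])])[:,:,::-1])
E
```

```text
[0.52463994 0.22190303 0.20001107] [-0.81066862 -0.47205396 -0.6570949 ] [-3.14144406e+00 -6.67012718e-04 -3.05425421e+00] [-0.24  0.21 -0.27  1.71  0.06  1.23  1.13]
```

View pics/c4.png

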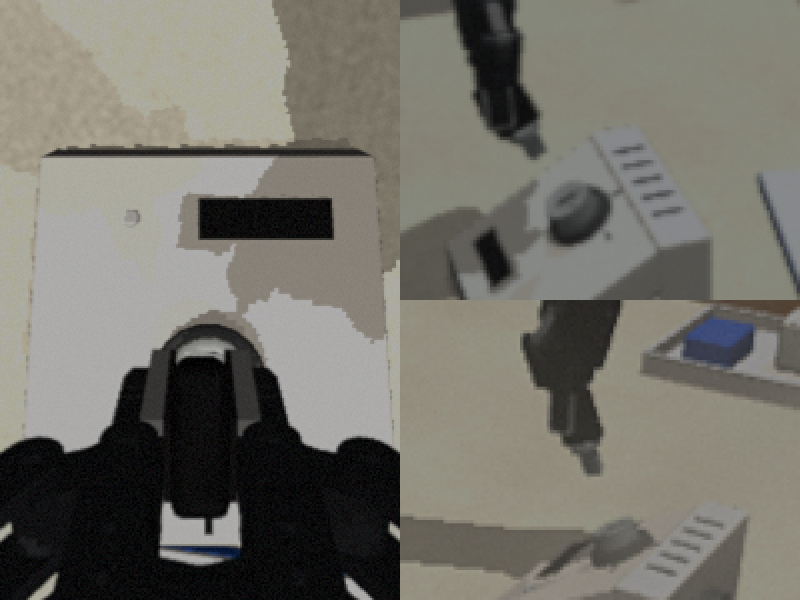

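```bash
python3 - <<'E'
from h import *
import pickle
o,w,d,s=pickle.load(open("o2.pkl","rb"))
f=lambda i,x,y:cv2.resize(i[y:y+50,x:x+50],(400,400),interpolation=cv2.INTER_CUBIC)
im=np.hstack([f(d,185,105),f(s,260,85)]).astype(float)
cv2.imwrite("pics/c5.png",np.clip(im*1.4,0,255)[:,:,::-1])
m=lambda *a:np.array(a)/1000
for p in ([.5624,.2263,.0869],):
  print(proj("wrist",place(p,m([-80,92,30],[-80,-92,30])),o),proj("side",place(p,m([10,0,112]))))
x,r=fit([("side",m([10,0,112],[103,-92,114]),[[211,139.8],[252.5,151.2]],None),
   ("scene",m([103,-92,114],[103,92,114]),[[309.5,160],[334.2,134.5]],None),
   ("wrist",m([-80,92,30],[-80,-92,30]),[[180,137.5],[347.5,137]],o)],[0.56,.226,.087])
print(x,r.tolist(),place(x,m([10,0,112])))
g=o['position']+[0,0,.011]
Rt=R.from_euler('xyz',o['eef_rot'])
for t in (24,27,30,33):
  t=np.radians(t); tip=g+Rt.apply([-.0596*np.sin(t),0,.0596*np.cos(t)])
  print(proj("side",tip),proj("scene",tip))
E
```

```text
[[347.18663104 137.04147363]
 [174.78213354 137.13509382]] [[209.59348572 139.71581347]]
[0.56270568 0.22618628 0.08378513] [[-1.3, -0.1], [1.9, -0.3], [-1.1, 0.5], [0.6, -1.0], [167.2, 0.1], [-172.6, 0.1]] [[0.5726706  0.22702315 0.112     ]]
[[199.5440152  127.04479647]] [[286.25282983 122.16531624]]
[[200.56492374 126.39650092]] [[287.15730399 121.97147766]]
[[201.55312148 125.7038632 ]] [[288.04559828 121.7237304 ]]
[[202.5062546  124.96848998]] [[288.9153102  121.42240299]][ WARN:0@0.241] global loadsave.cpp:1063 imwrite_ Unsupported depth image for selected encoder is fallbacked to CV_8U.
```

View pics/c5.png

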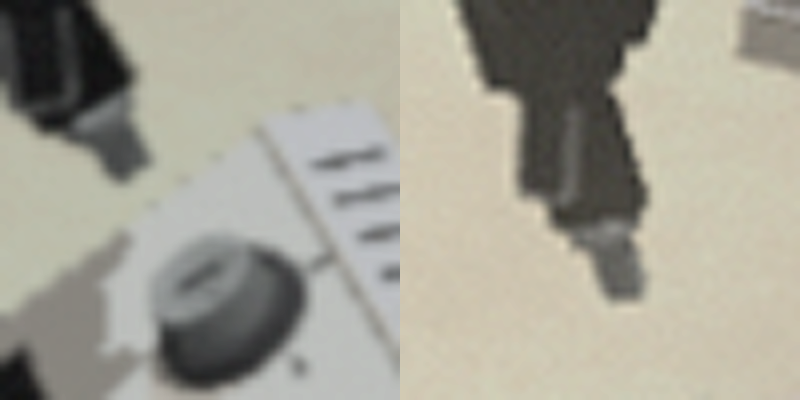

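Crop 5: the slot centre is at side (210.5,139.3), running along (50,−30). The key tip is at side (202.3,126.6) and scene (288.2,122.3), which fits a tilt of about 30°. Next: barrel angle, final targets and waypoints.

```bash
python3 - <<'E'
from h import *
import pickle
o,w,d,s=pickle.load(open("o2.pkl","rb"))
U=R.from_euler('z',.086); M=np.array([.5724,.2271,.112])
a=U.apply([-.5,0,.866]); S=U.apply([.866,0,.5]); Y=U.apply([0,1,0])
Rt=R.from_euler('xyz',o['eef_rot']); print("tool axes",Rt.as_matrix().T.round(3).tolist())
for ph in (0,.1,.2,.3):
  v=np.cos(ph)*S-np.sin(ph)*Y
  q=proj("side",[M-.009*v,M+.009*v]); dd=q[1]-q[0]; print(ph,(dd*8).round(1),np.degrees(np.arctan2(-dd[1],dd[0])).round(1))
# slot orientation by dark pixels in the face
g=d.astype(float).mean(2)[133:146,203:219]; print(g.astype(int))
gr=o['position']+[0,0,.011]
k=np.radians(30); tip=gr+Rt.apply([-.0596*np.sin(k),0,.0596*np.cos(k)])
e=tip-M; print("tip rel mouth: along axis",e@a,"slope",e@S,"Y",e@Y)
print("delta tool to tip at mouth",Rt.inv().apply(M-tip),"axis in tool",Rt.inv().apply(-a))
E
```

```text
tool axes [[-0.996, -0.087, 0.001], [-0.087, 0.996, -0.0], [-0.001, -0.0, -1.0]]
0 [ 43.2 -31.5] 36.1
0.1 [ 44.4 -28.6] 32.7
0.2 [ 45.2 -25.3] 29.2
0.3 [ 45.6 -21.8] 25.6
[[134 134 134 134 134 134 134 133 133 130 130 133 134 134 134 134]
 [135 134 134 134 134 132 127 120 116 117 117 121 126 131 132 133]
 [135 135 134 133 128 119 112 105 102 103 104 106 106 100 107 117]
 [135 134 132 127 117 106 101  99  97  95  92  93  95  79  73  80]
 [134 133 127 115 106 101  99  94  84  85  89  94  95  78  62  50]
 [133 127 117 107 104 100  89  75  67  75  90  97  93  78  69  58]
 [128 118 109 104  97  82  69  68  74  85  97  97  87  75  74  68]
 [124 112 108 101  82  66  69  82  92  95  98  92  78  74  73  70]
 [123 109 106  97  84  81  90  90  88  91  90  79  71  71  72  68]
 [122 107 104 100  97  97  98  97  92  84  75  69  69  70  71  64]
 [124 109 104 104 104 100  99  95  85  70  65  66  68  69  69  60]
 [124 103  97 102 100  94  83  73  65  61  61  64  66  67  63  53]
 [128 104  71  72  71  68  60  55  57  59  61  63  65  63  55  46]]
tip rel mouth: along axis 0.05015988914227527 slope 0.007871082174213007 Y -0.0010432899639669655
delta tool to tip at mouth [-0.01829737  0.00102588  0.04736374] axis in tool [-5.00577074e-01 -5.40592530e-04  8.65666391e-01]
```

Barrel angle ≈ 0 rad, tilt ≈ 30°. I'll move to about 12 mm off the mouth, then advance along the slot axis.

Request:
servo_tool --moves "-0.004 0.0005 0.012 0; -0.008 0.001 0.024 0; -0.0123 0.0016 0.034 0; -0.0123 0.0016 0.037 0; -0.0123 0.0016 0.037 0"

```text
time: 5.87
position: [0.5363, 0.2242, 0.1612]
eef_rot: [-3.141, -0.003, -3.053]
contact_force: [0.8, 0.1, -0.9]
opening: 0.0132
finger_force: 58.9
```

Request:
servo_tool --moves "-0.0015 0 0.0026 0; -0.003 0 0.0052 0; -0.0045 0 0.0078 0; -0.006 0 0.0104 0; -0.006 0 0.0104 0"

```text
time: 6.28
position: [0.5431, 0.2255, 0.1527]
eef_rot: [3.141, 0.0, -3.052]
contact_force: [0.5, 1.7, -0.9]
opening: 0.0133
finger_force: 58.7
```

Request:
servo_tool --moves "-0.001 0 0.0017 0; -0.002 0 0.0035 0; -0.003 0 0.0052 0; -0.003 0 0.0052 0; -0.003 0 0.0052 0"

```text
time: 6.7
position: [0.5462, 0.2269, 0.1479]
eef_rot: [3.14, 0.001, -3.052]
contact_force: [2.3, 5.1, -1.9]
opening: 0.0129
finger_force: 58.7
```

The side force of +5 N in y and the 1.5 mm offset show the chamfer guiding the tip towards +y. I'll shift that way and continue.

Request:
servo_tool --moves "0 0.001 0 0; 0 0.002 0 0; -0.001 0.002 0.0017 0; -0.002 0.002 0.0035 0; -0.002 0.002 0.0035 0"

```text
time: 7.12
position: [0.5478, 0.2276, 0.144]
eef_rot: [3.141, -0.0, -3.053]
contact_force: [0.9, 2.3, 1.0]
opening: 0.0132
finger_force: 59.2
```

Request:
servo_tool --moves "-0.001 0 0.0017 0; -0.002 0 0.0035 0; -0.003 0 0.0052 0; -0.003 0 0.0052 0; -0.003 0 0.0052 0"

```text
time: 7.53
position: [0.5507, 0.2279, 0.1386]
eef_rot: [3.142, -0.0, -3.053]
contact_force: [1.1, 2.8, -2.3]
opening: 0.0132
finger_force: 58.9
```

Request:
servo_tool --moves "-0.001 0.0003 0.0017 0; -0.002 0.0006 0.0035 0; -0.003 0.0006 0.0052 0; -0.003 0.0006 0.0052 0; -0.003 0.0006 0.0052 0"

```text
time: 7.95
position: [0.5531, 0.2283, 0.1341]
eef_rot: [-3.141, -0.001, -3.053]
contact_force: [-6.4, -1.2, 8.0]
opening: 0.0133
finger_force: 60.4
```

Request:
servo_tool --moves "-0.001 0 0.0017 0; -0.002 0 0.0035 0; -0.002 0 0.0035 0; -0.002 0 0.0035 0; -0.002 0 0.0035 0"

```text
time: 8.37
position: [0.5535, 0.2286, 0.1336]
eef_rot: [-3.14, -0.003, -3.052]
contact_force: [-26.1, -7.7, 39.3]
opening: 0.0129
finger_force: 65.0
```

It's a hard stop at about the expected depth. I'll release, back off and check that it is seated.

Request:
servo_tool --moves "0.001 0 -0.0015 0; 0.001 0 -0.0015 0; 0.001 0 -0.002 0; 0.001 0 -0.003 0; 0.001 0 -0.004 0" --fingers 0.4

```text
time: 8.78
position: [0.5547, 0.2284, 0.1338]
eef_rot: [-3.141, -0.001, -3.053]
contact_force: [0.1, 0.7, -0.0]
opening: 0.034
finger_force: 0.0
```

Request:
servo_tool --moves "0 0 -0.02 0; 0 0 -0.04 0; 0 0 -0.06 0; 0.02 0 -0.07 0; 0.04 0 -0.07 0"

```text
time: 9.2
position: [0.516, 0.2256, 0.2065]
eef_rot: [3.14, 0.003, -3.054]
contact_force: [0.3, -0.8, -0.1]
opening: 0.0342
finger_force: 0.0
```

```bash
python3 - <<'E'
from h import *
import pickle
o=status.get_obs(); d=cams.read_camera("side"); w=cams.read_camera("wrist"); s=cams.read_camera("scene")
pickle.dump((o,w,d,s),open("o3.pkl","wb"))
print(o['position'],o['joints'].round(2))
f=lambda i,x,y,n:cv2.resize(i[y:y+n,x:x+n],(400,400),interpolation=cv2.INTER_CUBIC).astype(float)
im=np.vstack([np.hstack([f(d,185,105,50),f(s,265,100,50)])*1.4])
cv2.imwrite("pics/c6.png",np.clip(im,0,255).astype(np.uint8)[:,:,::-1])
U=R.from_euler('z',.086); M=np.array([.5724,.2271,.112])
for h in (0,4): # bow corner pixels predicted, seated / 4 mm proud
  P=M+U.apply([[ (z+h)/1000*-.5+x/1000*.866,0,(z+h)/1000*.866+x/1000*.5] for z,x in ((48,18),(48,-18),(6,18),(6,-18))])
  print(h,(proj("side",P)-[185,105])*8//1,(proj("scene",P)-[265,100])*8//1+[400,0])
E
```

```text
[0.5160377  0.22559086 0.20654601] [-0.25  0.19 -0.28  1.72  0.06  1.24  1.12]
0 [[160. 149.]
 [ 71. 215.]
 [230. 234.]
 [143. 297.]] [[611. 171.]
 [530. 196.]
 [655. 278.]
 [575. 300.]]
4 [[153. 141.]
 [ 64. 207.]
 [224. 226.]
 [137. 290.]] [[606. 160.]
 [526. 186.]
 [651. 268.]
 [571. 290.]]
```

View pics/c6.png

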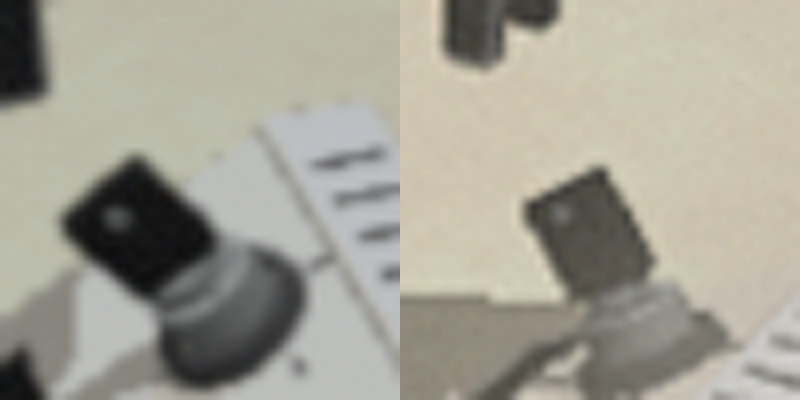

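The key is seated: the collar sits flat on the barrel face in both views and the bow corners match the seated prediction. The pushed stop (~47 N axial) agrees. Next I'll straddle the bow with a ~28 mm opening and use the fingers as a wrench, turning clockwise (tool z +).

Request:
servo_tool --moves "-0.02 0 0 0; -0.0386 0 0 0; -0.0386 0 0.025 0; -0.0386 0 0.05 0; -0.0386 0 0.0655 0" --fingers 0.33

```text
time: 9.77
position: [0.5533, 0.2279, 0.1357]
eef_rot: [-3.141, -0.003, -3.053]
contact_force: [-0.7, -0.4, -0.3]
opening: 0.0279
finger_force: 0.0
```

Request:
servo_tool --moves "0 0 0 6; 0 0 0 12; 0 0 0 18; 0 0 0 24; 0 0 0 30"

```text
time: 10.18
position: [0.5539, 0.2282, 0.138]
eef_rot: [-3.141, -0.0, 2.701]
contact_force: [-0.5, 0.3, 0.1]
opening: 0.028
finger_force: 0.0
```

Request:
servo_tool --moves "0 0 0 5; 0 0 0 10; 0 0 0 15; 0 0 0 20; 0 0 0 25"

```text
time: 10.6
position: [0.5543, 0.2291, 0.1386]
eef_rot: [3.141, 0.0, 2.267]
contact_force: [1.6, 1.9, 2.3]
opening: 0.0282
finger_force: 4.0
```

Request:
servo_tool --moves "0 0 0 5; 0 0 0 10; 0 0 0 15; 0 0 0 20; 0 0 0 25"

```text
time: 11.02
position: [0.5542, 0.2293, 0.1386]
eef_rot: [3.141, -0.0, 1.83]
contact_force: [0.1, 2.6, 2.2]
opening: 0.0283
finger_force: 3.5
```

Request:
servo_tool --moves "0 0 0 4; 0 0 0 8; 0 0 0 12; 0 0 0 16; 0 0 0 20"

```text
time: 11.43
position: [0.5549, 0.2293, 0.1394]
eef_rot: [3.139, -0.001, 1.483]
contact_force: [0.3, 0.8, 8.1]
opening: 0.0283
finger_force: 18.7
```

```bash
python3 - <<'E'
from h import *
o=status.get_obs(); print(o['position'],o['moment'],o['contact_force'],o['joints'].round(2),o['eef_rot'])
E
```

```text
[0.55485927 0.22931387 0.13936164] [ 0.36565831 -0.35438097  0.65987763] [0.25102088 0.8339986  8.06902075] [-0.46  0.3  -0.01  1.71  0.    1.12 -0.56] [ 3.13931847e+00 -9.65193036e-04  1.48263064e+00]
```

Request:
servo_tool --moves "0 0 0 3; 0 0 0 6; 0 0 0 9; 0 0 0 9; 0 0 0 9"

```text
time: 11.85
position: [0.5552, 0.2297, 0.1401]
eef_rot: [3.138, -0.002, 1.33]
contact_force: [-0.4, -0.1, 9.6]
opening: 0.0283
finger_force: 30.5
```

```bash
python3 - <<'E'
from h import *
o=status.get_obs(); print(o['position'],o['moment'],o['contact_force'],o['joints'].round(2),o['eef_rot'])
E
```

```text
[0.5551736  0.22971024 0.1401293 ] [ 0.35414553 -0.31088827  1.13216035] [-0.41694024 -0.14580943  9.61580034] [-0.47  0.3   0.01  1.71 -0.    1.12 -0.71] [ 3.13836875e+00 -1.96766534e-03  1.32987991e+00]
```

The moment has risen to 1.1 N m, far above the barrel's 0.05, so it should be at the stop. I'll unload, open, lift clear and measure the bow direction.

Request:
servo_tool --moves "0 0 0 -5; 0 0 0 -10; 0 0 0 -15; 0 0 0 -15; 0 0 0 -15" --fingers 0.6

```text
time: 12.27
position: [0.5537, 0.2283, 0.1382]
eef_rot: [-3.141, 0.0, 1.587]
contact_force: [-0.3, -0.8, -0.1]
opening: 0.0513
finger_force: 0.0
```

Request:
servo_tool --moves "0 0 -0.02 0; 0 0 -0.05 0; 0 0 -0.08 0; 0 0 -0.1 0; 0 0 -0.1 0"

```text
time: 12.68
position: [0.5555, 0.2295, 0.2438]
eef_rot: [3.135, -0.003, 1.587]
contact_force: [0.5, -0.9, 0.3]
opening: 0.0513
finger_force: 0.0
```

```bash
python3 - <<'E'
from h import *
import pickle
o=status.get_obs(); w=cams.read_camera("wrist"); d=cams.read_camera("side"); s=cams.read_camera("scene")
pickle.dump((o,w,d,s),open("o4.pkl","wb")); print(o['position'],o['eef_rot'])
U=R.from_euler('z',.086); M=np.array([.5724,.2280,.112]); a=U.apply([-.5,0,.866]); S=U.apply([.866,0,.5]); Y=U.apply([0,1,0])
B=[(x,y,z) for x in(-18,18) for y in(-7,7) for z in (6,48)]
def mask(n,ph,h,off=(0,0)):
  v=np.cos(ph)*S-np.sin(ph)*Y; u=np.cross(a,v)
  P=M+np.array([x*v+y*u+(z+h)*a for x,y,z in B])/1000
  m=np.zeros((384,512),np.uint8); q=proj(n,P,o)+off
  cv2.fillConvexPoly(m,cv2.convexHull(q.round().astype(np.int32)),1); return m
for n,im in (("wrist",w),("side",d),("scene",s)):
  g=im.max(2); mm=cv2.dilate(np.maximum.reduce([mask(n,p,0) for p in np.arange(0,1.7,.2)]),np.ones((9,9)))
  best=[]
  for thr in (60,):
    dark=((g<thr)&(mm>0)).astype(np.uint8)
  for ph in np.arange(0,1.75,.1):
    sc=max((lambda k:(k&dark).sum()/(k|dark).sum())(mask(n,ph,0,(i,j))) for i in range(-4,5) for j in range(-4,5))
    best.append((round(float(sc),3),round(float(ph),2)))
  print(n,dark.sum(),sorted(best)[::-1][:5])
E
```

```text
[0.55545097 0.22946014 0.24377284] [ 3.13502757e+00 -2.92677943e-03  1.58651582e+00]
wrist 1444 [(0.81, 1.4), (0.807, 1.3), (0.806, 1.6), (0.802, 1.5), (0.797, 1.2)]
side 135 [(0.589, 1.4), (0.553, 1.5), (0.547, 1.6), (0.518, 1.3), (0.516, 1.7)]Traceback (most recent call last):
  File "<stdin>", line 18, in <module>
  File "<stdin>", line 18, in <genexpr>
  File "<stdin>", line 10, in mask
  File "h.py", line 6, in proj
    c=cams.camera_info(n); P=np.atleast_2d(P)
ValueError: time passes only in moves, steps and waits
```

```bash
python3 - <<'E'
from h import *
import pickle
from scipy.optimize import differential_evolution as DE
o,w,d,s=pickle.load(open("o4.pkl","rb"))
ci={n:cams.camera_info(n) for n in("wrist","side","scene")}
cams.camera_info=None
import h
class C: camera_info=staticmethod(lambda n:ci[n])
h.cams=C
U=R.from_euler('z',.086); a=U.apply([-.5,0,.866]); S=U.apply([.866,0,.5]); Y=U.apply([0,1,0]); M=np.array([.5724,.2280,.112])
B=[(x,y,z) for x in(-18,18) for y in(-7,7) for z in (6,48)]
K=4
def mask(n,ph,i,j):
  v=np.cos(ph)*S-np.sin(ph)*Y; u=np.cross(a,v)
  q=(proj(n,M+np.array([x*v+y*u+z*a for x,y,z in B])/1000,o)+[i,j])*K+K/2
  m=np.zeros((384*K,512*K),np.uint8); cv2.fillConvexPoly(m,cv2.convexHull(q.round().astype(np.int32)),1); return cv2.resize(m.astype(np.float32),(512,384),interpolation=cv2.INTER_AREA)
for n,im,thr in (("wrist",w,50),("side",d,60),("scene",s,75)):
  ims=im.max(2).astype(float)
  mm=cv2.dilate(np.maximum.reduce([mask(n,p,0,0) for p in np.arange(0,1.7,.2)]),np.ones((7,7)))>0
  dark=((ims<thr)&mm).astype(np.float32)
  f=lambda p:-(lambda k:np.minimum(k,dark).sum()/np.maximum(k,dark).sum())(mask(n,*p))
  r=DE(f,[(.3,1.8),(-4,4),(-4,4)],maxiter=12,popsize=8,seed=0,polish=False); print(n,r.x.round(2),round(-r.fun,3),dark.sum())
E
```

```text
wrist [ 1.48 -2.99 -3.99] 0.83 1374.0
side [ 1.46 -1.08  0.41] 0.648 128.0
scene [ 1.17 -0.1  -0.57] 0.827 111.0
```

Wrist and side fits give a key angle of about 1.47 rad, which is the 1.3 stop plus slot play; the scene fit is coarser at 1.17. With the hard stop felt as well, I'll hand in.

```bash
python3 -c "
from plant import job; print(job.finish_job())"
```

```text
the job is handed in; nothing more can be done
None
```

I handed the job in at about 13 s of the 51 s allowed: the rectangular-bow key is fully home, turned clockwise to a hard stop (about 1.1 N m) and released. Two of three camera fits put the key at about 1.47 rad and the third read 1.17; I gave the round-bowed key, jar and dish clearance but didn't re-check them at the end.

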